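# Lock out one coolant circuit on a crowded valve manifold

## Task

On the coolant manifold, shut the one valve that has a straight tee-bar handle: turn it clockwise until it comes up on its seat and is finger-tight, but do not force it, and do not touch the round-handled valves beside it. Then take the grey lockout cover from the bench, set it gently over the shut valve so that it stands square on the valve's round collar, and let go. Leave everything else on the bench where it is.

Things in the scene. Friction and masses are not known exactly. Their poses are not given: they have to be found in the camera images.
- tee_handle (a point): centre of the black tee-bar handle of the valve to shut: a level bar 42 mm long (this point's x), 12 mm thick (y), 22 mm high (11 mm above and below this point). Under it a hub 18 mm wide, 11 mm high, then the bonnet's neck, 25 mm wide, ends 15 mm below the bar. It turns about the vertical through this point and sinks 3 mm a turn; clockwise seen from above shuts
- bonnet_rim (a point): a point on the rim of that valve's round bonnet, 22 mm from its axis. Finger-tight is 0.3 to 0.6 N m on the handle (aim at 0.4, held half a second); from 0.75 N m the valve is strained. The bonnet sits on a stiff rubber gasket (20 N m/rad, springs back): this point moves 0.27 mm at 0.25 N m and 0.83 mm at 0.75 N m, less than readings can tell
- tee_valve: the whole tee-handled valve, fixed in any of the five places of the row; origin on the bench below the handle's axis. It starts partly open: the seat is met 0.4 to 1.4 rad farther clockwise, at a bar direction that differs each time and must be felt. Turning takes about 0.1 N m; at the seat the torque climbs at once. It stays shut when let go
- collar (a point): centre of the top face of the tee-handled valve's round brass collar, 59 mm across, 76 mm above the bench, on the handle's axis; the lockout cover stands on it. The top of the tee bar is 58 to 60 mm above it
- wheel_valve_a: one of the four neighbouring valves with a round black handwheel, 42 mm across, from 113 to 129 mm above the bench, on a brass collar 59 mm across at 76 mm; origin on the bench top below its axis. Not to be touched, by the gripper or by the cover
- wheel_valve_b: one of the four neighbouring valves with a round black handwheel, 42 mm across, from 113 to 129 mm above the bench, on a brass collar 59 mm across at 76 mm; origin on the bench top below its axis. Not to be touched, by the gripper or by the cover
- wheel_valve_c: one of the four neighbouring valves with a round black handwheel, 42 mm across, from 113 to 129 mm above the bench, on a brass collar 59 mm across at 76 mm; origin on the bench top below its axis. Not to be touched, by the gripper or by the cover
- wheel_valve_d: one of the four neighbouring valves with a round black handwheel, 42 mm across, from 113 to 129 mm above the bench, on a brass collar 59 mm across at 76 mm; origin on the bench top below its axis. Not to be touched, by the gripper or by the cover
- manifold: the fixed coolant manifold: base plate 150 x 420 x 6 mm, header pipe 34 mm thick along y, 44 mm up, copper branches behind (+x) up to 66 mm; a dial gauge, 62 mm wide, 84 mm high, lies at y = 244 mm. Origin on the bench under the middle valve; five valves stand in a row, upright, at y = -132, -66, 0, 66 and 132 mm in its frame
- cover_rib (a point): the grasp point of the loose grey plastic lockout cover (80 to 150 g): centre of the upright rib on its top, 42 mm long (this point's x), 12 mm thick (y), 28 mm high (14 mm above and below this point). The rib stands on the flat top of the cup, 14 mm below this point; the cup's mouth is 80 mm below it
- cover_mouth (a point): centre of the open mouth of the lockout cover, a round cup standing mouth down on the bench: 57 mm across outside, 51 mm inside, 66 mm high outside, 62 mm deep inside. Its rim rests on the collar when it is fully on; it fits at any angle about the vertical, with about 4 mm to spare around the bar. Set it down softly, with less than 40 N
- spanner: a loose steel open-ended spanner lying on the bench, 190 mm long; origin at its underside
- pipe_tee: a loose brass tee fitting lying on the bench, 60 mm long, 45 mm high; origin at its underside
- spare_wheel: a loose spare black round handwheel lying on the bench, 42 mm across, 26 mm high; origin at its underside
- tape_roll: a loose black tape roll lying flat, 90 mm across, 24 mm high; origin at its underside
- leak_spray: a loose white bottle standing up, 52 mm across, 150 mm high; origin at its underside
- fittings_tray: a loose open blue tray with brass fittings, 170 x 130 x 50 mm; origin at its underside
Not all that is in view belongs to the job. Of the things shaped like the part that bears cover_rib, the grey one is meant.

How it is judged:
On the way:
1. the tee-handled valve is turned finger-tight onto its seat: at least 0.25 N m held for 0.2 s (distance of bonnet_rim from where it was at the start of the episode above 0.00027 m and z of tee_handle in the frame of collar below 0.04708 m), for 0.2 s.
At the end, for the whole second after the job is handed in: the tee-handled valve is still shut (within about 10 degrees of its seat) and the lockout cover stands upright on its collar, rim down on it within 3 mm and centred within 7 mm, at rest and released (z of tee_handle in the frame of collar below 0.04708 m and horizontal distance between cover_mouth and collar below 0.007 m and z of cover_mouth in the frame of collar between -0.003 and 0.003 m and angle between cover_mouth's own z axis and vertical below 0.06 rad and linear speed of cover below 0.02 m/s); the robot touches nothing.
It fails at once if the valve is forced: more than 0.75 N m twists the bonnet on its gasket (distance of bonnet_rim from where it was at the start of the episode above 0.00083 m).
It fails at once if a round-handled valve is touched (more than 1 N), by the robot or by the cover (contact force between anything else and wheel_valve_a above 1 N or contact force between anything else and wheel_valve_b above 1 N or contact force between anything else and wheel_valve_c above 1 N or contact force between anything else and wheel_valve_d above 1 N).
It fails at once if the cover is pressed or dropped hard on the valve (more than 40 N) (contact force between cover and tee_valve above 40 N).
It fails at once if something else on the bench is moved by more than 20 mm (distance of any of spanner, pipe_tee, spare_wheel, tape_roll, leak_spray, fittings_tray from where it was at the start of the episode above 0.02 m).
It also fails if it takes over 64 s, if anything falls off the work surface, if the arm or the gripper's body presses on something with over 40 N, if the wrist force passes 120 N, or if a joint passes its speed limit or range.

## Robot

A 7-joint arm with a two-finger parallel gripper is mounted at the origin on the work surface. World frame = base frame: x ahead of the robot, y to its left, z up, the work surface at z = 0. Lengths are in m, angles in rad, forces in N, time in s.
With the tool pointing down it reaches from about 0.4 to 0.85 m from the base axis. Payload 4.5 kg.
Tool frame: the origin (TCP) lies on the centre line of the jaws, within the pads' length; the fingertips stand 11 mm ahead of it and the grasp point (between the pads) lies 8 mm behind it; z points along the fingers, y is the direction in which the jaws open and shut (so a half turn about z gives the same grasp; the last joint's range is limited). The gripper opens to 88 mm and grips with 3 to 60 N. Pads are 18 mm wide; open, the fingers measure 123 mm over their backs; the gripper's body (75 mm by 187 mm) begins 45 mm behind the grasp point.
Start: joints at [-1.259, 0.689, -0.195, 1.565, 0.157, 0.902, -0.215], TCP at [0.171, 0.601, 0.25] pointing down, gripper open.
Joint ranges: [-3.01, 3.01], [-0.46, 2.08], [-1.47, 1.51], [0.13, 2.56], [-1, 4.14], [0.04, 2.09], [-2.66, 2.66]. Speed limits (rad/s): [2.57, 2.57, 3.14, 3.14, 3.14, 3.14, 3.14].

## Interface

Orientations are given as a unit quaternion [x, y, z, w].
In Python, from plant import r, snapshot gives the robot as it stands.
- The arm moves only by the tool drive_tool, never from a script. Its argument "commands" is a list of rows, each an object of numbers: "wx", "wy", "wz": the turn, a rotation vector about the tool's x, y, z in rad; "dx", "dy", "dz": the shift along the tool's x, y, z in m; "claw": the opening, from 0 (shut) to 1 (fully open). A call has 1 to 12 rows; each row shifts and turns the commanded pose from where the row before left it, along the tool's axes as they then stand; what a row does not reach is not made up. A row lasts 1/10 s, in which the tool goes at most 50 mm and 8.59 degrees, less where a joint would pass 70% of its speed; a pose out of reach is approached as far as the arm can. A call is refused whole if a number of a shift passes 0.05 or a number of a turn 0.15, either way. A call with a gripper value outside its range is refused whole. The fingers move at their own pace and stop on an object; "grip_force" is the grip in N (left out, the last holds). Time passes only in rows, so rows that do not move let the fingers close. It gives the time, the measured TCP pose, the force and the opening at its end, in the units of the state.
- r.get_state(): the state, without advancing time (a new reading comes with each control period).
- snapshot(name): name is "scene" or "top" or "wrist"; returns a dict with "color" (384x512x3 uint8, red, green, blue), "fx", "fy", "cx", "cy" (pixels), "world_to_cam" (4x4, takes a point from world to camera coordinates); the wrist camera has in their place "T_tool_cam" (4x4, takes a point from camera to tool coordinates, whose origin is the TCP and whose axes are the flange's). Camera axes: x right, y up, looking along -z (the intrinsics and any distortion apply to the point x, -y, -z); pixel columns grow to the right and rows downward; lengths in m; the calibration is good to about 2 mm. A picture is of the moment at which its call begins: read the wrist's pose just before it. There is no depth.
- r.finish_job(): hands the job in, once; it reports no verdict.
The state is a dict: "clock": time; "q": joint angles; "qd": joint speeds; "joint_torque": joint torques, N m; "tool_pos": TCP position; "eef_rot": TCP orientation; "contact_force": force on the tool from outside, world axes, zero at the start; "moment": the same for the moment, N m; "opening": opening from 0.0 (shut) to 1.0 (fully open).
Only numpy, scipy, OpenCV 4.12 (cv2) and the standard library are available. Lean on these libraries where they do the work, as an engineer would, in place of code of your own. Each camera call takes 0.05 s, during which the arm holds its last target. There are 200 camera calls.

## Working session

There is one attempt and no reset: what is moved stays moved. The work goes in short steps, Python scripts to look and compute and a tool call to move; the robot and the scene stay as the last step left them, time stands still between calls to the robot, and variables do not carry over. Pictures are saved under pics/ and viewed, on a budget of 10 in all, crops included, one or two more only if the job needs it, and the job is handed in when it is done.

Besides the shell and the picture viewer there is one more tool, called after "Call:" as name(argument=value, ...) on one line, values as JSON. drive_tool: Moves the arm, as the interface text tells. Its arguments: {"type":"object","properties":{"commands":{"type":"array","items":{"type":"object","properties":{"wx":{"type":"number"},"wy":{"type":"number"},"wz":{"type":"number"},"dx":{"type":"number"},"dy":{"type":"number"},"dz":{"type":"number"},"claw":{"type":"number"}}}},"grip_force":{"type":"number"}},"required":["commands"]}

```bash
ls; mkdir -p pics
cat > h.py <<'E'
import numpy as np, cv2
from plant import r, snapshot
def ray(s,u,v):
    T=np.linalg.inv(s['world_to_cam']); d=np.array([(u-s['cx'])/s['fx'],-(v-s['cy'])/s['fy'],-1.0])
    return T[:3,3],T[:3,:3]@d
def atz(s,u,v,z):
    o,d=ray(s,u,v); return o+d*(z-o[2])/d[2]
def proj(s,p):
    c=(s['world_to_cam']@np.append(p,1))[:3]; return s['cx']+s['fx']*c[0]/-c[2], s['cy']-s['fy']*c[1]/-c[2]
def save(n,im): cv2.imwrite('pics/'+n,cv2.cvtColor(im,cv2.COLOR_RGB2BGR))
E
python3 - <<'E'
from h import *
import pickle
st=r.get_state(); print({k:np.round(v,4).tolist() for k,v in st.items()})
S={n:snapshot(n) for n in('scene','top')}
pickle.dump(S,open('s.pkl','wb'))
for n,s in S.items(): print(n,{k:v for k,v in s.items() if k!='color'})
for n in S: save(n+'0.png',cv2.resize(S[n]['color'],(800,600),interpolation=cv2.INTER_CUBIC))
E
```

```text
pics
{'clock': 0.0, 'q': [-1.2592, 0.69, -0.1945, 1.5664, 0.1573, 0.9025, -0.2151], 'qd': [-0.0004, -0.001, 0.0, -0.0003, 0.0009, -0.001, -0.0012], 'joint_torque': [0.0003, -52.756, -1.2671, -15.3432, -0.0527, 0.0063, 0.0002], 'tool_pos': [0.1713, 0.6004, 0.2489], 'eef_rot': [0.1384, 0.9904, -0.0009, -0.0001], 'contact_force': [-0.6116, 0.5099, -0.2535], 'moment': [0.015, 0.002, -0.0023], 'opening': 1.0002}
scene {'fx': 482.055352656567, 'fy': 482.055352656567, 'cx': 274.5419520297179, 'cy': 193.59962737223577, 'world_to_cam': array([[ 0.86718467,  0.49797073, -0.00398828, -0.44836633],
       [-0.42715625,  0.74793484,  0.50806596,  0.17966305],
       [ 0.25598496, -0.43888339,  0.86130893, -1.48077571],
       [ 0.        ,  0.        ,  0.        ,  1.        ]])}
top {'fx': 484.2050986931179, 'fy': 484.2050986931179, 'cx': 255.54069457255372, 'cy': 191.1684274548864, 'world_to_cam': array([[ 0.02033145, -0.99971416,  0.01257931, -0.0106864 ],
       [ 0.9981431 ,  0.02101888,  0.05717129, -0.50591079],
       [-0.05741935,  0.01139357,  0.99828513, -1.31836071],
       [ 0.        ,  0.        ,  0.        ,  1.        ]])}
```

View pics/scene0.png

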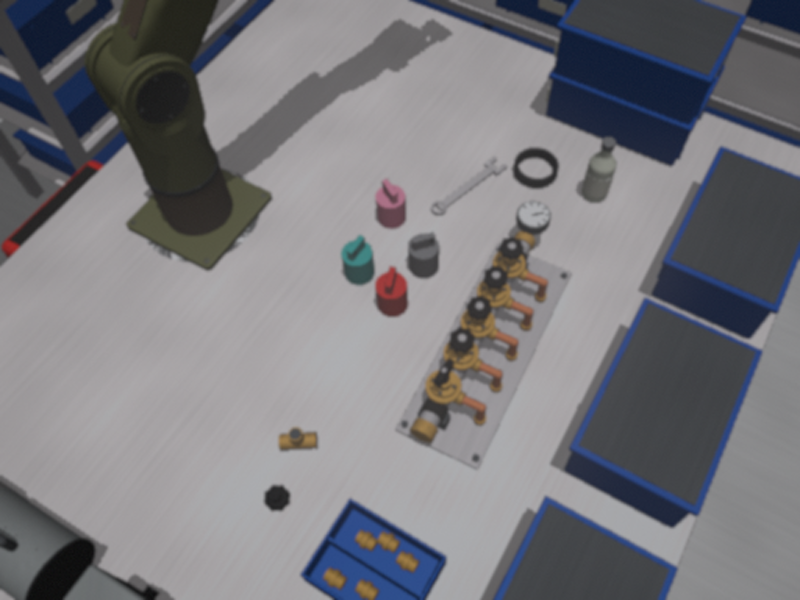

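View pics/top0.png

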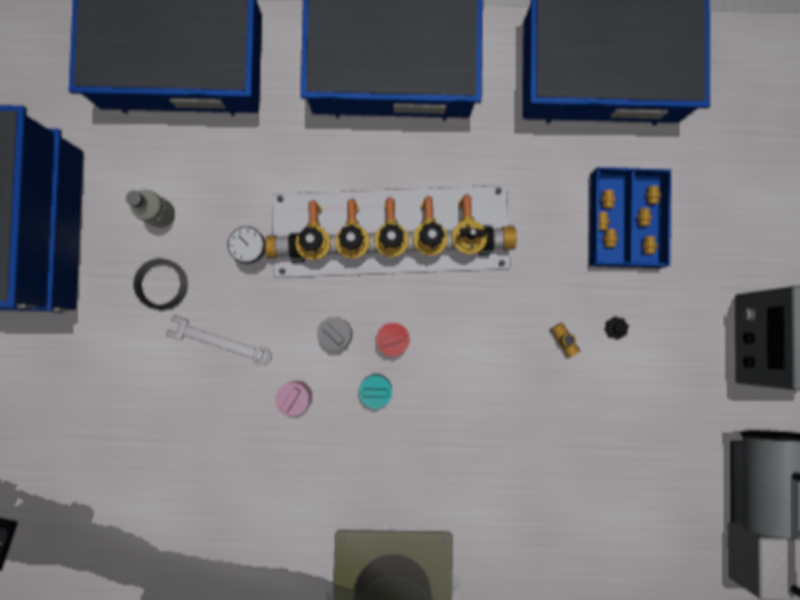

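The scene view shows the tee valve as the end one of the row, at (443,383), and the grey cover at (423,255). In the top view they are at (470,235) and (335,335). Possible mix-ups in the top view:
- **Covers:** red (392,340), teal (375,392) and pink (293,398). I choose the grey one.
- **Valves:** wheel valves at (311,240), (351,240), (391,238) and (431,235), and the loose wheel at (616,327). I choose the end valve at (470,235).

One close crop will check both choices.

Run:
```python
from h import *
import pickle
S=pickle.load(open('s.pkl','rb'))
def crop(n,u,v,w=36,h=27):
    s=S[n]['color']; return cv2.resize(s[v-h:v+h,u-w:u+w],(400,300),interpolation=cv2.INTER_CUBIC)
im=np.vstack([np.hstack([crop('top',301,151),crop('top',214,214)]),np.hstack([crop('scene',284,245),crop('scene',271,163)])])
save('crop.png',im)
```

```text
(no output)
```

View pics/crop.png

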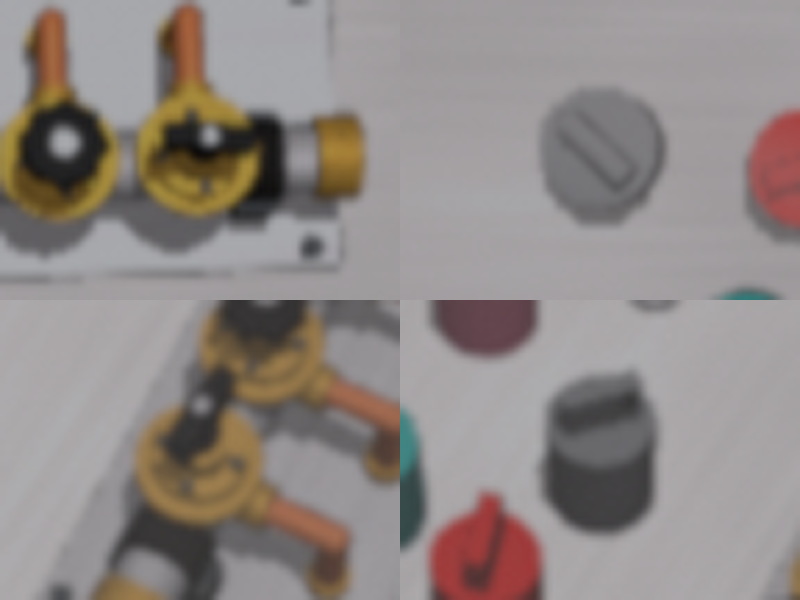

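Run:
```python
from h import *
import pickle
S=pickle.load(open('s.pkl','rb'))
def tri(a,b):
    A=[];B=[]
    for n,(u,v) in (('top',a),('scene',b)):
        o,d=ray(S[n],u,v); d/=np.linalg.norm(d); P=np.eye(3)-np.outer(d,d); A.append(P);B.append(P@o)
    return np.linalg.solve(sum(A),sum(B))
f=lambda n,u,v:({'top':(301,151),'scene':(284,245)}[n] )
k=1/5.556
c=lambda cu,cv,x,y:(cu-36+x*k-.5+.5*k,cv-27+y*k-.5+.5*k)
print('tee top',atz(S['top'],*c(301,151,208,135),.135), tri(c(301,151,208,135),c(284,245,201,105)))
print('collar',atz(S['top'],*c(301,151,200,155),.076), atz(S['scene'],*c(284,245,200,165),.076))
print('wheel',atz(S['top'],*c(301,151,64,143),.129))
print('rib top',atz(S['top'],*c(214,214,597,148)-np.array([72,0]),.094), tri(np.array(c(214,214,597,148))-np.array([72,0]),c(271,163,598-400,395-300)))
print('cup top',atz(S['top'],*c(214,214,601-400,152),.066))
a=atz(S['top'],*c(214,214,165,125),.094);b=atz(S['top'],*c(214,214,228,180),.094);print('rib dir',b-a,np.degrees(np.arctan2(*(b-a)[1::-1])))
a=atz(S['top'],*c(301,151,165,135),.135);b=atz(S['top'],*c(301,151,250,138),.135);print('bar dir',b-a)
for n,u,v in(('red',392,340),('teal',375,392),('pink',293,398)):print(n,atz(S['top'],u*.64,v*.64,.08))
```

```text
tee top [ 0.61076234 -0.11372553  0.135     ] [ 0.61103266 -0.11537893  0.12622268]
collar [ 0.60994464 -0.11633514  0.076     ] [ 0.6130501  -0.12118008  0.076     ]
wheel [ 0.60653733 -0.04878067  0.129     ]
rib top [0.44217743 0.10911455 0.094     ] [0.44159823 0.10956395 0.08134306]
cup top [0.44060494 0.10926251 0.066     ]
rib dir [-0.02489298 -0.02984884  0.        ] -129.8270256909756
bar dir [-0.00051345 -0.03860482  0.        ]
red [0.43294726 0.01128477 0.08      ]
teal [0.34605902 0.03774049 0.08      ]
pink [0.33350284 0.17354555 0.08      ]
```

Call:
drive_tool(commands=[{"dx":-0.031,"dy":-0.028},{"dx":-0.031,"dy":-0.028},{"dx":-0.031,"dy":-0.028},{"dx":-0.031,"dy":-0.028},{"dx":-0.031,"dy":-0.028},{"dx":-0.031,"dy":-0.028},{"dx":-0.031,"dy":-0.028},{"dx":-0.031,"dy":-0.028},{"dx":-0.031,"dy":-0.028},{"dx":-0.031,"dy":-0.028},{"dx":-0.031,"dy":-0.028},{"dx":-0.031,"dy":-0.028}])

```text
validation failed for argument at $.co...
```

Call:
drive_tool(commands=[{"dx":-0.031,"dy":-0.028},{"dx":-0.031,"dy":-0.028},{"dx":-0.031,"dy":-0.028},{"dx":-0.031,"dy":-0.028},{"dx":-0.031,"dy":-0.028},{"dx":-0.031,"dy":-0.028},{"dx":-0.031,"dy":-0.028},{"dx":-0.031,"dy":-0.028},{"wz":0.1},{"wz":0.1}])

```text
validation failed for argument at $.co...
```

Run:
```python
from h import *
st=r.get_state(); print({k:np.round(v,4).tolist() for k,v in st.items()})
```

```text
{'clock': 0.1, 'q': [-1.2592, 0.6899, -0.1945, 1.5663, 0.1573, 0.9025, -0.215], 'qd': [-0.0007, -0.002, -0.0005, -0.0021, -0.0004, 0.0008, -0.0003], 'joint_torque': [-0.003, -52.8499, -1.2712, -15.384, -0.0525, 0.0019, 0.0001], 'tool_pos': [0.1713, 0.6005, 0.249], 'eef_rot': [0.1384, 0.9904, -0.0008, -0.0001], 'contact_force': [0.1226, -0.6949, 0.1358], 'moment': [-0.0043, -0.0385, 0.015], 'opening': 0.9968}
```

Call:
drive_tool(commands=[{"dx":-0.031,"dy":-0.028,"dz":0,"wx":0,"wy":0,"wz":0,"claw":1}])

```text
clock: 0.2
tool_pos: [0.1888, 0.5695, 0.2492]
eef_rot: [0.135, 0.991, 0.002, -0.002]
contact_force: [0.6, -1.2, 0.2]
opening: 1.002
```

Call:
drive_tool(commands=[{"dx":-0.031,"dy":-0.028,"dz":0,"wx":0,"wy":0,"wz":0,"claw":1},{"dx":-0.031,"dy":-0.028,"dz":0,"wx":0,"wy":0,"wz":0,"claw":1},{"dx":-0.031,"dy":-0.028,"dz":0,"wx":0,"wy":0,"wz":0,"claw":1},{"dx":-0.031,"dy":-0.028,"dz":0,"wx":0,"wy":0,"wz":0,"claw":1},{"dx":-0.031,"dy":-0.028,"dz":0,"wx":0,"wy":0,"wz":0,"claw":1},{"dx":-0.031,"dy":-0.028,"dz":0,"wx":0,"wy":0,"wz":0,"claw":1},{"dx":-0.031,"dy":-0.028,"dz":0,"wx":0,"wy":0,"wz":0,"claw":1},{"dx":-0.031,"dy":-0.028,"dz":0,"wx":0,"wy":0,"wz":0,"claw":1},{"dx":-0.031,"dy":-0.028,"dz":0,"wx":0,"wy":0,"wz":0,"claw":1},{"dx":-0.031,"dy":-0.028,"dz":0,"wx":0,"wy":0,"wz":0,"claw":1},{"dx":-0.031,"dy":-0.028,"dz":0,"wx":0,"wy":0,"wz":0,"claw":1},{"dx":0,"dy":0,"dz":0,"wx":0,"wy":0,"wz":0.1,"claw":1}])

```text
clock: 1.4
tool_pos: [0.44, 0.1688, 0.2492]
eef_rot: [0.195, 0.981, -0.002, 0.001]
contact_force: [-1.7, 0.6, 0.5]
opening: 0.997
```

Run:
```python
from h import *
st=r.get_state(); print({k:np.round(v,4).tolist() for k,v in st.items()})
```

```text
{'clock': 1.4, 'q': [-0.3178, 0.4979, -0.2245, 2.013, 0.1822, 0.6508, 0.5176], 'qd': [-0.2932, -0.0241, 0.2353, 0.0235, -0.2779, -0.0592, -0.855], 'joint_torque': [3.165, -39.6199, -1.1751, -12.0751, 0.4964, 0.149, 1.778], 'tool_pos': [0.44, 0.1688, 0.2492], 'eef_rot': [0.1946, 0.9809, -0.0018, 0.0006], 'contact_force': [-1.7431, 0.5732, 0.5443], 'moment': [0.0519, 0.0314, -0.0329], 'opening': 0.9968}
```

Call:
drive_tool(commands=[{"dx":-0.038,"dy":-0.028,"dz":0,"wx":0,"wy":0,"wz":0,"claw":0.35},{"dx":-0.038,"dy":-0.028,"dz":0,"wx":0,"wy":0,"wz":0,"claw":0.35},{"dx":-0.038,"dy":-0.028,"dz":0,"wx":0,"wy":0,"wz":0,"claw":0.35},{"dx":-0.038,"dy":-0.028,"dz":0,"wx":0,"wy":0,"wz":0,"claw":0.35},{"dx":-0.038,"dy":-0.028,"dz":0,"wx":0,"wy":0,"wz":0,"claw":0.35},{"dx":-0.038,"dy":-0.028,"dz":0,"wx":0,"wy":0,"wz":0,"claw":0.35},{"dx":-0.038,"dy":-0.028,"dz":0,"wx":0,"wy":0,"wz":0,"claw":0.35}])

```text
clock: 2.1
tool_pos: [0.6123, -0.1062, 0.2494]
eef_rot: [0.188, 0.982, 0.0, -0.0]
contact_force: [0.5, 0.1, -0.9]
opening: 0.39
```

Call:
drive_tool(commands=[{"dx":0,"dy":0,"dz":0,"wx":0,"wy":0,"wz":0.147,"claw":0.35},{"dx":0,"dy":0,"dz":0,"wx":0,"wy":0,"wz":0.147,"claw":0.35},{"dx":0,"dy":0,"dz":0,"wx":0,"wy":0,"wz":0.147,"claw":0.35},{"dx":0,"dy":0,"dz":0,"wx":0,"wy":0,"wz":0.147,"claw":0.35},{"dx":0,"dy":0,"dz":0,"wx":0,"wy":0,"wz":0.147,"claw":0.35},{"dx":0,"dy":0,"dz":0,"wx":0,"wy":0,"wz":0.147,"claw":0.35},{"dx":0,"dy":0,"dz":0,"wx":0,"wy":0,"wz":0.147,"claw":0.35},{"dx":0,"dy":0,"dz":0,"wx":0,"wy":0,"wz":0.147,"claw":0.35},{"dx":0,"dy":0,"dz":0,"wx":0,"wy":0,"wz":0,"claw":0.35},{"dx":0,"dy":0,"dz":0,"wx":0,"wy":0,"wz":0,"claw":0.35},{"dx":0,"dy":0,"dz":0,"wx":0,"wy":0,"wz":0,"claw":0.35}])

```text
clock: 3.2
tool_pos: [0.6118, -0.1043, 0.2495]
eef_rot: [0.7, 0.714, -0.0, -0.0]
contact_force: [1.4, 0.2, -0.1]
opening: 0.35
```

```bash
cat >> h.py <<'E'
from scipy.spatial.transform import Rotation as Rt
import pickle
def wsnap(n):
    st=r.get_state(); s=snapshot('wrist'); T=np.eye(4); T[:3,:3]=Rt.from_quat(st['eef_rot']).as_matrix(); T[:3,3]=st['tool_pos']
    s['world_to_cam']=np.linalg.inv(T@s['T_tool_cam']); pickle.dump((st,s),open(n+'.pkl','wb')); return st,s
def show(st): 
    R=Rt.from_quat(st['eef_rot']).as_matrix()
    print('t',round(st['clock'],2),'pos',np.round(st['tool_pos'],4),'yaw_y',round(float(np.degrees(np.arctan2(R[1,1],R[0,1]))),2),'F',np.round(st['contact_force'],1),'M',np.round(st['moment'],3),'op',round(st['opening']*88,1),'q7',round(st['q'][6],2),'tilt',np.round(R[:2,2],3))
E
python3 - <<'E'
from h import *
st,s=wsnap('w1'); show(st); print(s['T_tool_cam'],s['fx'],s['cx'],s['cy'])
save('w1.png',cv2.resize(s['color'],(768,576),interpolation=cv2.INTER_CUBIC))
print(proj(s,np.array([.611,-.114,.135])))
E
```

```text
t 3.2 pos [ 0.6118 -0.1043  0.2495] yaw_y 1.12 F [ 1.4  0.2 -0.1] M [-0.038  0.035  0.014] op 30.8 q7 0.18 tilt [-0.  0.]
[[ 3.70178113e-04  9.46731527e-01  3.22023725e-01  8.48934131e-02]
 [ 9.99999864e-01 -2.32227358e-04 -4.66801325e-04 -1.63427778e-04]
 [-3.67152812e-04  3.22023854e-01 -9.46731484e-01 -1.35519657e-01]
 [ 0.00000000e+00  0.00000000e+00  0.00000000e+00  1.00000000e+00]] 330.13844270673417 261.58348111022127 195.48192380599835
(np.float64(260.48164951017657), np.float64(206.65448182054516))
```

View pics/w1.png

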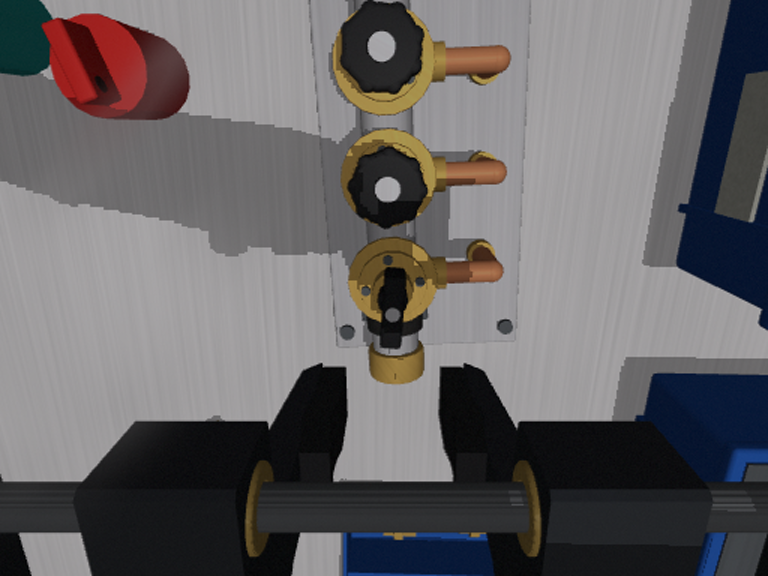

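Run:
```python
from h import *
st,s=pickle.load(open('w1.pkl','rb'))
g=cv2.resize(s['color'][155:260,205:320],None,fx=6,fy=6,interpolation=cv2.INTER_CUBIC); save('w1c.png',g)
for z in(.134,.136): print(z,atz(s,393/1.5-.2,314/1.5-.2,z),[atz(s,u/1.5-.2,v/1.5-.2,z) for u,v in((396,268),(391,347))])
print('collar',atz(s,392.5/1.5-.2,286/1.5-.2,.076))
```

```text
0.134 [ 0.6121182  -0.11651365  0.134     ] [array([ 0.61317491, -0.09055846,  0.134     ]), array([ 0.61140202, -0.13617991,  0.134     ])]
0.136 [ 0.61210152 -0.1157406   0.136     ] [array([ 0.61314982, -0.08999219,  0.136     ]), array([ 0.61139105, -0.13525019,  0.136     ])]
collar [ 0.61187847 -0.11927456  0.076     ]
```

View pics/w1c.png

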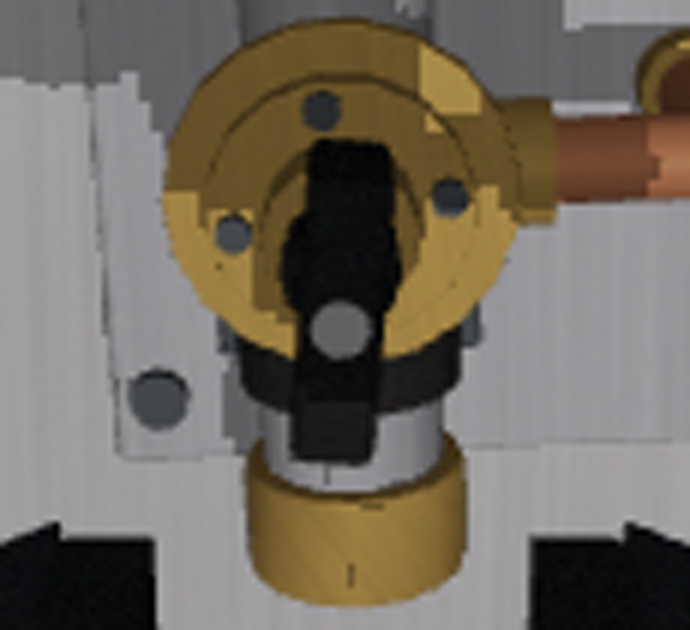

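The wrist view confirms the choice. The tee bar's axis dot is at (393,314) in w1.png, which is world (0.612,-0.117), and the bar lies along y at about 88°. Next I go down over it.

Call:
drive_tool(commands=[{"dx":-0.0125,"dy":0,"dz":0,"wx":0,"wy":0,"wz":0.058,"claw":0.35},{"dx":0,"dy":0,"dz":0.03,"wx":0,"wy":0,"wz":0,"claw":0.35},{"dx":0,"dy":0,"dz":0.03,"wx":0,"wy":0,"wz":0,"claw":0.35},{"dx":0,"dy":0,"dz":0.03,"wx":0,"wy":0,"wz":0,"claw":0.35},{"dx":0,"dy":0,"dz":0.02,"wx":0,"wy":0,"wz":0,"claw":0.35},{"dx":0,"dy":0,"dz":0.01,"wx":0,"wy":0,"wz":0,"claw":0.35},{"dx":0,"dy":0,"dz":0.006,"wx":0,"wy":0,"wz":0,"claw":0.35},{"dx":0,"dy":0,"dz":0,"wx":0,"wy":0,"wz":0,"claw":0.35},{"dx":0,"dy":0,"dz":0,"wx":0,"wy":0,"wz":0,"claw":0.35}], grip_force=15)

```text
clock: 4.15
tool_pos: [0.6129, -0.1172, 0.1247]
eef_rot: [0.722, 0.692, 0.001, 0.001]
contact_force: [0.4, 0.4, 0.1]
opening: 0.35
```

Run:
```python
from h import *
st,s=wsnap('w2'); show(st); save('w2.png',s['color'])
```

```text
t 4.15 pos [ 0.6129 -0.1172  0.1247] yaw_y -2.37 F [0.4 0.4 0.1] M [-0.086  0.045 -0.038] op 30.8 q7 0.16 tilt [ 0.002 -0.   ]
```

View pics/w2.png

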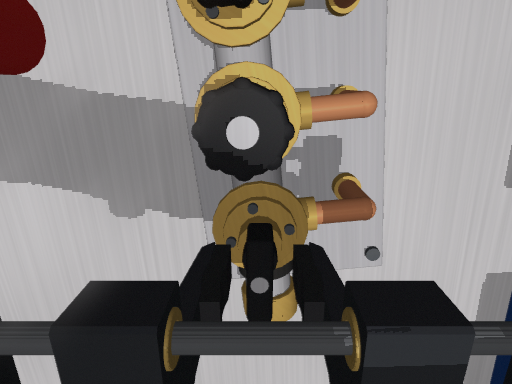

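The bar, at (260,285), sits between the fingers and parallel to them. I close at 15 N, so the limited grip caps the torque.

Call:
drive_tool(commands=[{"dx":0,"dy":0,"dz":0,"wx":0,"wy":0,"wz":0,"claw":0.2},{"dx":0,"dy":0,"dz":0,"wx":0,"wy":0,"wz":0,"claw":0.1},{"dx":0,"dy":0,"dz":0,"wx":0,"wy":0,"wz":0,"claw":0},{"dx":0,"dy":0,"dz":0,"wx":0,"wy":0,"wz":0,"claw":0},{"dx":0,"dy":0,"dz":0,"wx":0,"wy":0,"wz":0,"claw":0}], grip_force=15)

```text
clock: 4.7
tool_pos: [0.6121, -0.1169, 0.1241]
eef_rot: [0.721, 0.692, 0.0, -0.0]
contact_force: [-2.5, 0.6, 5.5]
opening: 0.176
```

```bash
python3 -c "
from h import *
show(r.get_state())"
```

```text
t 4.7 pos [ 0.6121 -0.1169  0.1241] yaw_y -2.35 F [-2.5  0.6  5.5] M [-0.034  0.521 -0.005] op 15.4 q7 0.16 tilt [-0.  0.]
```

Call:
drive_tool(commands=[{"dx":0,"dy":0,"dz":0,"wx":0,"wy":0,"wz":0.04,"claw":0},{"dx":0,"dy":0,"dz":0,"wx":0,"wy":0,"wz":0.04,"claw":0},{"dx":0,"dy":0,"dz":0,"wx":0,"wy":0,"wz":0.04,"claw":0},{"dx":0,"dy":0,"dz":0,"wx":0,"wy":0,"wz":0.04,"claw":0}], grip_force=15)

```text
clock: 5.1
tool_pos: [0.6121, -0.1169, 0.1241]
eef_rot: [0.775, 0.632, 0.0, 0.0]
contact_force: [-1.8, -0.3, 5.7]
opening: 0.172
```

```bash
python3 -c "
from h import *
show(r.get_state())"
```

```text
t 5.1 pos [ 0.6121 -0.1169  0.1241] yaw_y -11.6 F [-1.8 -0.3  5.7] M [-0.046  0.54   0.088] op 15.1 q7 0.05 tilt [ 0. -0.]
```

Jaws stopped at 15.4 mm with 5.5 N upward, so a fingertip seems to rest on the hub. I reopen, go 3 mm higher and grip again.

Call:
drive_tool(commands=[{"dx":0,"dy":0,"dz":0,"wx":0,"wy":0,"wz":0,"claw":0.33},{"dx":0,"dy":0,"dz":0,"wx":0,"wy":0,"wz":0,"claw":0.33},{"dx":0,"dy":0,"dz":-0.003,"wx":0,"wy":0,"wz":0,"claw":0.33},{"dx":0,"dy":0,"dz":0,"wx":0,"wy":0,"wz":0,"claw":0.1},{"dx":0,"dy":0,"dz":0,"wx":0,"wy":0,"wz":0,"claw":0},{"dx":0,"dy":0,"dz":0,"wx":0,"wy":0,"wz":0,"claw":0},{"dx":0,"dy":0,"dz":0,"wx":0,"wy":0,"wz":0,"claw":0}], grip_force=15)

```text
clock: 5.8
tool_pos: [0.612, -0.1168, 0.1267]
eef_rot: [0.774, 0.633, -0.0, -0.0]
contact_force: [-0.6, 0.8, 0.9]
opening: 0.139
```

```bash
python3 -c "
from h import *
show(r.get_state())"
```

```text
t 5.8 pos [ 0.612  -0.1168  0.1267] yaw_y -11.5 F [-0.6  0.8  0.9] M [-0.02   0.146  0.015] op 12.2 q7 0.05 tilt [-0.  0.]
```

Call:
drive_tool(commands=[{"dx":0,"dy":0,"dz":0,"wx":0,"wy":0,"wz":0.05,"claw":0},{"dx":0,"dy":0,"dz":0,"wx":0,"wy":0,"wz":0.05,"claw":0},{"dx":0,"dy":0,"dz":0,"wx":0,"wy":0,"wz":0.05,"claw":0},{"dx":0,"dy":0,"dz":0,"wx":0,"wy":0,"wz":0.03,"claw":0},{"dx":0,"dy":0,"dz":0,"wx":0,"wy":0,"wz":0,"claw":0}], grip_force=15)

```text
clock: 6.3
tool_pos: [0.6121, -0.1168, 0.1266]
eef_rot: [0.828, 0.56, -0.0, -0.0]
contact_force: [0.1, 0.5, 0.6]
opening: 0.135
```

```bash
python3 -c "
from h import *
show(r.get_state())"
```

```text
t 6.3 pos [ 0.6121 -0.1168  0.1266] yaw_y -21.82 F [0.1 0.5 0.6] M [-0.114  0.127  0.043] op 11.9 q7 -0.07 tilt [-0. -0.]
```

Call:
drive_tool(commands=[{"dx":0,"dy":0,"dz":0,"wx":0,"wy":0,"wz":0.025,"claw":0},{"dx":0,"dy":0,"dz":0,"wx":0,"wy":0,"wz":0.025,"claw":0},{"dx":0,"dy":0,"dz":0,"wx":0,"wy":0,"wz":0.025,"claw":0},{"dx":0,"dy":0,"dz":0,"wx":0,"wy":0,"wz":0,"claw":0}], grip_force=15)

```text
clock: 6.7
tool_pos: [0.6121, -0.1168, 0.1266]
eef_rot: [0.849, 0.529, -0.0, -0.0]
contact_force: [0.6, -0.3, -0.3]
opening: 0.138
```

```bash
python3 -c "
from h import *
show(r.get_state())"
```

```text
t 6.7 pos [ 0.6121 -0.1168  0.1266] yaw_y -26.17 F [ 0.6 -0.3 -0.3] M [-0.111  0.116  0.041] op 12.1 q7 -0.12 tilt [-0. -0.]
```

Call:
drive_tool(commands=[{"dx":0,"dy":0,"dz":0,"wx":0,"wy":0,"wz":0.025,"claw":0},{"dx":0,"dy":0,"dz":0,"wx":0,"wy":0,"wz":0.025,"claw":0},{"dx":0,"dy":0,"dz":0,"wx":0,"wy":0,"wz":0.025,"claw":0},{"dx":0,"dy":0,"dz":0,"wx":0,"wy":0,"wz":0.025,"claw":0}], grip_force=15)

```text
clock: 7.1
tool_pos: [0.6121, -0.1168, 0.1266]
eef_rot: [0.875, 0.485, -0.0, -0.0]
contact_force: [-0.7, 0.1, -1.9]
opening: 0.138
```

```bash
python3 -c "
from h import *
show(r.get_state())"
```

```text
t 7.1 pos [ 0.6121 -0.1168  0.1266] yaw_y -31.98 F [-0.7  0.1 -1.9] M [-0.14   0.038  0.125] op 12.2 q7 -0.19 tilt [-0.  0.]
```

Call:
drive_tool(commands=[{"dx":0,"dy":0,"dz":0,"wx":0,"wy":0,"wz":0.025,"claw":0},{"dx":0,"dy":0,"dz":0,"wx":0,"wy":0,"wz":0.025,"claw":0},{"dx":0,"dy":0,"dz":0,"wx":0,"wy":0,"wz":0.025,"claw":0}], grip_force=15)

```text
clock: 7.4
tool_pos: [0.6121, -0.1169, 0.1266]
eef_rot: [0.892, 0.452, -0.0, -0.0]
contact_force: [0.7, -0.7, -3.8]
opening: 0.135
```

```bash
python3 -c "
from h import *
show(r.get_state())"
```

```text
t 7.4 pos [ 0.6121 -0.1169  0.1266] yaw_y -36.27 F [ 0.7 -0.7 -3.8] M [-0.185  0.042  0.096] op 11.9 q7 -0.24 tilt [-0.  0.]
```

Call:
drive_tool(commands=[{"dx":0,"dy":0,"dz":0.0003,"wx":0,"wy":0,"wz":0.025,"claw":0},{"dx":0,"dy":0,"dz":0,"wx":0,"wy":0,"wz":0.025,"claw":0},{"dx":0,"dy":0,"dz":0,"wx":0,"wy":0,"wz":0.025,"claw":0}], grip_force=15)

```text
clock: 7.7
tool_pos: [0.6122, -0.1169, 0.1265]
eef_rot: [0.908, 0.418, 0.0, 0.0]
contact_force: [-0.6, -0.7, -1.6]
opening: 0.14
```

```bash
python3 -c "
from h import *
show(r.get_state())"
```

```text
t 7.7 pos [ 0.6122 -0.1169  0.1265] yaw_y -40.54 F [-0.6 -0.7 -1.6] M [-0.195  0.091  0.311] op 12.4 q7 -0.3 tilt [ 0. -0.]
```

Call:
drive_tool(commands=[{"dx":0,"dy":0,"dz":0,"wx":0,"wy":0,"wz":0.025,"claw":0},{"dx":0,"dy":0,"dz":0,"wx":0,"wy":0,"wz":0.025,"claw":0},{"dx":0,"dy":0,"dz":0,"wx":0,"wy":0,"wz":0.025,"claw":0}], grip_force=15)

```text
clock: 8.0
tool_pos: [0.6123, -0.1168, 0.1265]
eef_rot: [0.923, 0.384, 0.0, 0.0]
contact_force: [0.5, -1.0, 0.5]
opening: 0.151
```

```bash
python3 -c "
from h import *
show(r.get_state())"
```

```text
t 8.0 pos [ 0.6123 -0.1168  0.1265] yaw_y -44.83 F [ 0.5 -1.   0.5] M [-0.141  0.174  0.428] op 13.3 q7 -0.35 tilt [0. 0.]
```

The torque climbed (0.31, then 0.43 N m) and the jaws are starting to give, so the valve is on its seat. I hold here.

Call:
drive_tool(commands=[{"dx":0,"dy":0,"dz":0,"wx":0,"wy":0,"wz":0,"claw":0},{"dx":0,"dy":0,"dz":0,"wx":0,"wy":0,"wz":0,"claw":0},{"dx":0,"dy":0,"dz":0,"wx":0,"wy":0,"wz":0,"claw":0}], grip_force=15)

```text
clock: 8.3
tool_pos: [0.6123, -0.1168, 0.1265]
eef_rot: [0.923, 0.385, 0.0, -0.0]
contact_force: [0.8, -0.4, -0.2]
opening: 0.151
```

```bash
python3 -c "
from h import *
show(r.get_state())"
```

```text
t 8.3 pos [ 0.6123 -0.1168  0.1265] yaw_y -44.73 F [ 0.8 -0.4 -0.2] M [-0.042  0.113  0.343] op 13.3 q7 -0.35 tilt [0. 0.]
```

Call:
drive_tool(commands=[{"dx":0,"dy":0,"dz":0,"wx":0,"wy":0,"wz":0,"claw":0},{"dx":0,"dy":0,"dz":0,"wx":0,"wy":0,"wz":0,"claw":0},{"dx":0,"dy":0,"dz":0,"wx":0,"wy":0,"wz":0,"claw":0}], grip_force=15)

```text
clock: 8.6
tool_pos: [0.6123, -0.1168, 0.1265]
eef_rot: [0.923, 0.385, 0.0, -0.0]
contact_force: [-0.1, 0.0, 0.4]
opening: 0.15
```

```bash
python3 -c "
from h import *
show(r.get_state())"
```

```text
t 8.6 pos [ 0.6123 -0.1168  0.1265] yaw_y -44.74 F [-0.1  0.   0.4] M [-0.08   0.1    0.459] op 13.2 q7 -0.35 tilt [0. 0.]
```

Torque held for 0.6 s at a mean of about 0.41 N m. I release, go up and move over the grey cover.

Call:
drive_tool(commands=[{"dx":0,"dy":0,"dz":0,"wx":0,"wy":0,"wz":0,"claw":0.3},{"dx":0,"dy":0,"dz":0,"wx":0,"wy":0,"wz":0,"claw":0.33},{"dx":0,"dy":0,"dz":-0.01,"wx":0,"wy":0,"wz":0,"claw":0.35},{"dx":0,"dy":0,"dz":-0.04,"wx":0,"wy":0,"wz":0,"claw":0.35},{"dx":0,"dy":0,"dz":-0.04,"wx":0,"wy":0,"wz":0,"claw":0.35},{"dx":0,"dy":0,"dz":-0.035,"wx":0,"wy":0,"wz":0,"claw":0.35}])

```text
clock: 9.2
tool_pos: [0.6123, -0.1172, 0.254]
eef_rot: [0.923, 0.384, 0.001, 0.0]
contact_force: [0.4, -1.2, -0.2]
opening: 0.353
```

Call:
drive_tool(commands=[{"dx":0.006,"dy":-0.04,"dz":0,"wx":0,"wy":0,"wz":0,"claw":0.4},{"dx":0.006,"dy":-0.04,"dz":0,"wx":0,"wy":0,"wz":0,"claw":0.4},{"dx":0.006,"dy":-0.04,"dz":0,"wx":0,"wy":0,"wz":0,"claw":0.4},{"dx":0.006,"dy":-0.04,"dz":0,"wx":0,"wy":0,"wz":0,"claw":0.4},{"dx":0.006,"dy":-0.04,"dz":0,"wx":0,"wy":0,"wz":0,"claw":0.4},{"dx":0.006,"dy":-0.04,"dz":0,"wx":0,"wy":0,"wz":0,"claw":0.4},{"dx":0.005,"dy":-0.04,"dz":0,"wx":0,"wy":0,"wz":0,"claw":0.4},{"dx":0,"dy":0,"dz":0,"wx":0,"wy":0,"wz":0,"claw":0.4},{"dx":0,"dy":0,"dz":0,"wx":0,"wy":0,"wz":0,"claw":0.4},{"dx":0,"dy":0,"dz":0,"wx":0,"wy":0,"wz":0,"claw":0.4}])

```text
clock: 10.2
tool_pos: [0.4432, 0.1083, 0.252]
eef_rot: [0.923, 0.384, 0.001, 0.0]
contact_force: [0.2, -0.0, 0.2]
opening: 0.402
```

Run:
```python
from h import *
st,s=wsnap('w3'); show(st)
save('w3.png',cv2.resize(s['color'],(768,576),interpolation=cv2.INTER_CUBIC))
print(proj(s,np.array([.441,.109,.094])))
```

```text
t 10.2 pos [0.4432 0.1083 0.252 ] yaw_y -44.86 F [ 0.2 -0.   0.2] M [-0.065  0.147  0.005] op 35.3 q7 -0.77 tilt [ 0.002 -0.   ]
(np.float64(259.75484257963353), np.float64(181.25859368889536))
```

View pics/w3.png

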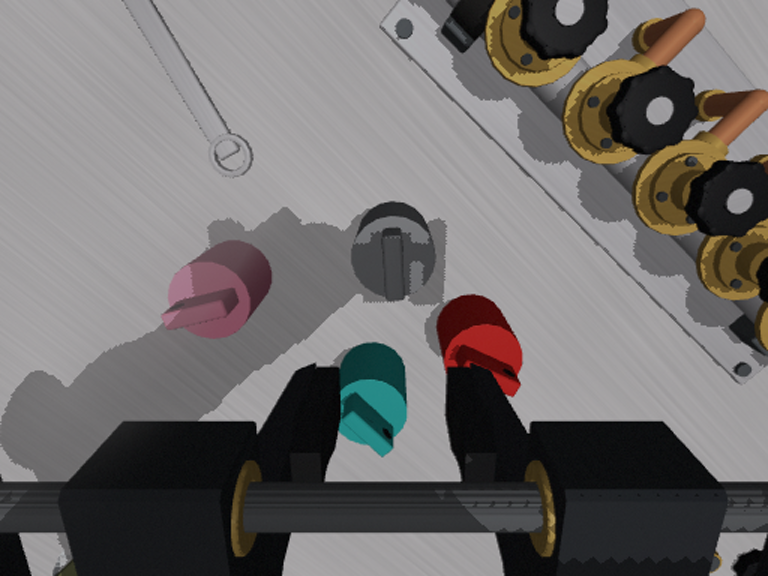

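Run:
```python
from h import *
st,s=pickle.load(open('w3.pkl','rb'))
save('w3c.png',cv2.resize(s['color'][125:210,220:305],(680,680)[:2],interpolation=cv2.INTER_CUBIC)[:600])
# overlay model guess check: project cup-top circle & rib for hypothesis
```

```text
(no output)
```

View pics/w3c.png

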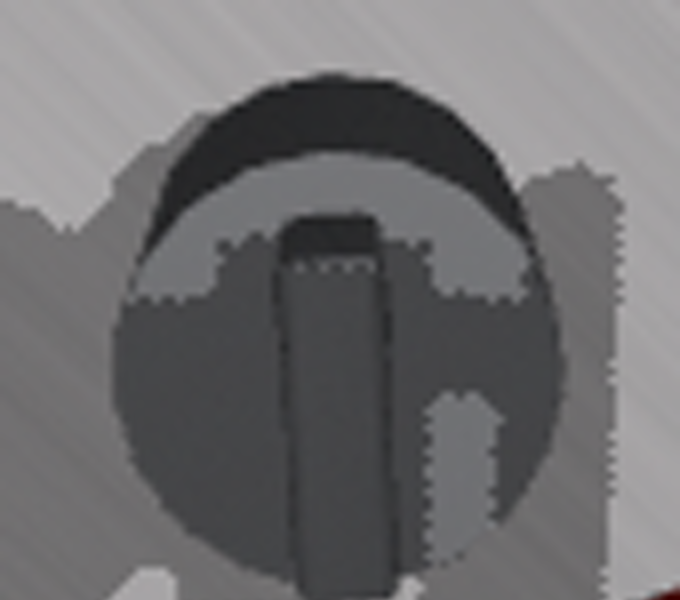

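Run:
```python
from h import *
st,s=pickle.load(open('w3.pkl','rb'))
c=lambda x,y:(220+(x+.5)/8-.5,125+(y+.5)/8-.5)
a=atz(s,*c(331,260),.094);b=atz(s,*c(346,597),.094);print('rib',a,b,(a+b)/2,np.linalg.norm(a-b),np.degrees(np.arctan2(*(a-b)[1::-1])))
P=[atz(s,*c(*p),.066)[:2] for p in((113,372),(565,372),(338,152),(200,530),(500,520),(135,275))]
(x,y),rad=cv2.minEnclosingCircle(np.float32(P)); print('cup',x,y,rad)
```

```text
rib [0.45782132 0.12434381 0.094     ] [0.43062282 0.09452197 0.094     ] [0.44422207 0.10943289 0.094     ] 0.04036212101471688 47.634160082443124
cup 0.44424501061439514 0.10928645730018616 0.02844236046075821
```

Call:
drive_tool(commands=[{"dx":0.0015,"dy":0,"dz":0,"wx":0,"wy":0,"wz":-0.043,"claw":0.4},{"dx":0,"dy":0,"dz":0.04,"wx":0,"wy":0,"wz":0,"claw":0.4},{"dx":0,"dy":0,"dz":0.04,"wx":0,"wy":0,"wz":0,"claw":0.4},{"dx":0,"dy":0,"dz":0.04,"wx":0,"wy":0,"wz":0,"claw":0.4},{"dx":0,"dy":0,"dz":0.03,"wx":0,"wy":0,"wz":0,"claw":0.4},{"dx":0,"dy":0,"dz":0.012,"wx":0,"wy":0,"wz":0,"claw":0.4},{"dx":0,"dy":0,"dz":0.007,"wx":0,"wy":0,"wz":0,"claw":0.4},{"dx":0,"dy":0,"dz":0,"wx":0,"wy":0,"wz":0,"claw":0.4},{"dx":0,"dy":0,"dz":0,"wx":0,"wy":0,"wz":0,"claw":0.4}])

```text
clock: 11.15
tool_pos: [0.4438, 0.1102, 0.0829]
eef_rot: [0.915, 0.404, 0.001, 0.0]
contact_force: [0.1, 0.1, 0.0]
opening: 0.4
```

Call:
drive_tool(commands=[{"dx":0,"dy":0,"dz":0,"wx":0,"wy":0,"wz":0,"claw":0.25},{"dx":0,"dy":0,"dz":0,"wx":0,"wy":0,"wz":0,"claw":0.1},{"dx":0,"dy":0,"dz":0,"wx":0,"wy":0,"wz":0,"claw":0},{"dx":0,"dy":0,"dz":0,"wx":0,"wy":0,"wz":0,"claw":0},{"dx":0,"dy":0,"dz":0,"wx":0,"wy":0,"wz":0,"claw":0},{"dx":0,"dy":0,"dz":0,"wx":0,"wy":0,"wz":0,"claw":0}], grip_force=30)

```text
clock: 11.75
tool_pos: [0.4434, 0.1105, 0.0825]
eef_rot: [0.915, 0.404, 0.0, 0.0]
contact_force: [-0.1, -0.3, 2.3]
opening: 0.134
```

```bash
python3 -c "
from h import *
show(r.get_state())"
```

```text
t 11.75 pos [0.4434 0.1105 0.0825] yaw_y -42.28 F [-0.1 -0.3  2.3] M [ 0.012  0.126 -0.064] op 11.7 q7 -0.6 tilt [0. 0.]
```

Call:
drive_tool(commands=[{"dx":0,"dy":0,"dz":-0.015,"wx":0,"wy":0,"wz":0,"claw":0},{"dx":0,"dy":0,"dz":-0.03,"wx":0,"wy":0,"wz":0,"claw":0},{"dx":0,"dy":0,"dz":-0.035,"wx":0,"wy":0,"wz":0,"claw":0},{"dx":0,"dy":0,"dz":-0.035,"wx":0,"wy":0,"wz":0,"claw":0},{"dx":0,"dy":0,"dz":-0.035,"wx":0,"wy":0,"wz":0,"claw":0},{"dx":0,"dy":0,"dz":-0.03,"wx":0,"wy":0,"wz":0,"claw":0},{"dx":0,"dy":0,"dz":0,"wx":0,"wy":0,"wz":0,"claw":0}])

```text
clock: 12.45
tool_pos: [0.445, 0.1108, 0.2654]
eef_rot: [0.915, 0.405, 0.003, 0.0]
contact_force: [-0.5, 0.0, -1.8]
opening: 0.13
```

Call:
drive_tool(commands=[{"dx":-0.006,"dy":0.031,"dz":0,"wx":0,"wy":0,"wz":0,"claw":0},{"dx":-0.006,"dy":0.031,"dz":0,"wx":0,"wy":0,"wz":0,"claw":0},{"dx":-0.006,"dy":0.031,"dz":0,"wx":0,"wy":0,"wz":0,"claw":0},{"dx":-0.006,"dy":0.031,"dz":0,"wx":0,"wy":0,"wz":0,"claw":0},{"dx":-0.006,"dy":0.031,"dz":0,"wx":0,"wy":0,"wz":0,"claw":0},{"dx":-0.006,"dy":0.031,"dz":0,"wx":0,"wy":0,"wz":0,"claw":0},{"dx":-0.006,"dy":0.031,"dz":0,"wx":0,"wy":0,"wz":0,"claw":0},{"dx":-0.006,"dy":0.031,"dz":0,"wx":0,"wy":0,"wz":0,"claw":0},{"dx":-0.007,"dy":0.03,"dz":0,"wx":0,"wy":0,"wz":0,"claw":0},{"dx":0,"dy":0,"dz":0,"wx":0,"wy":0,"wz":0,"claw":0},{"dx":0,"dy":0,"dz":0,"wx":0,"wy":0,"wz":0,"claw":0},{"dx":0,"dy":0,"dz":0,"wx":0,"wy":0,"wz":0,"claw":0}])

```text
clock: 13.65
tool_pos: [0.6109, -0.1156, 0.2612]
eef_rot: [0.914, 0.405, -0.001, -0.001]
contact_force: [-0.2, -0.1, -0.9]
opening: 0.13
```

Run:
```python
from h import *
st,s=wsnap('w4'); show(st)
t=snapshot('scene'); pickle.dump(t,open('t4.pkl','wb'))
u,v=map(int,proj(t,np.array([.612,-.117,.15])))
save('w4.png',np.hstack([cv2.resize(s['color'][60:330,150:390],(400,450),interpolation=cv2.INTER_CUBIC),cv2.resize(t['color'][v-60:v+75,u-60:u+60],(400,450),interpolation=cv2.INTER_CUBIC)]))
```

```text
t 13.65 pos [ 0.6109 -0.1156  0.2612] yaw_y -42.21 F [-0.2 -0.1 -0.9] M [-0.065  0.117 -0.045] op 11.4 q7 -0.35 tilt [-0.003  0.002]
```

View pics/w4.png

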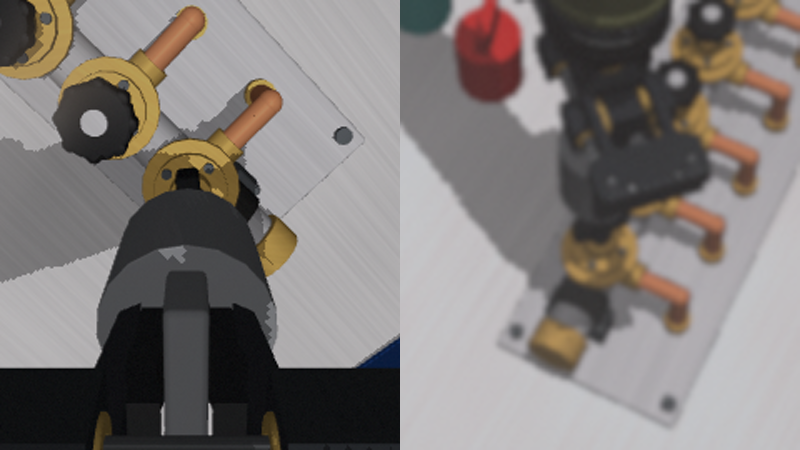

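Call:
drive_tool(commands=[{"dx":0,"dy":0.0015,"dz":0.012,"wx":0,"wy":0,"wz":0,"claw":0},{"dx":0,"dy":0,"dz":0.012,"wx":0,"wy":0,"wz":0,"claw":0},{"dx":0,"dy":0,"dz":0.01,"wx":0,"wy":0,"wz":0,"claw":0},{"dx":0,"dy":0,"dz":0,"wx":0,"wy":0,"wz":0,"claw":0},{"dx":0,"dy":0,"dz":0,"wx":0,"wy":0,"wz":0,"claw":0},{"dx":0,"dy":0,"dz":0,"wx":0,"wy":0,"wz":0,"claw":0}])

```text
clock: 14.35
tool_pos: [0.6133, -0.1185, 0.2287]
eef_rot: [0.915, 0.404, 0.0, 0.0]
contact_force: [0.7, 0.2, -0.8]
opening: 0.135
```

```bash
python3 -c "
from h import *
show(r.get_state())"
```

```text
t 14.35 pos [ 0.6133 -0.1185  0.2287] yaw_y -42.29 F [ 0.7  0.2 -0.8] M [-0.069  0.122  0.034] op 11.9 q7 -0.33 tilt [ 0.001 -0.   ]
```

Call:
drive_tool(commands=[{"dx":0.0004,"dy":-0.0019,"dz":0,"wx":0,"wy":0,"wz":0,"claw":0},{"dx":0,"dy":0,"dz":0,"wx":0,"wy":0,"wz":0,"claw":0},{"dx":0,"dy":0,"dz":0.004,"wx":0,"wy":0,"wz":0,"claw":0},{"dx":0,"dy":0,"dz":0.004,"wx":0,"wy":0,"wz":0,"claw":0},{"dx":0,"dy":0,"dz":0.003,"wx":0,"wy":0,"wz":0,"claw":0},{"dx":0,"dy":0,"dz":0.002,"wx":0,"wy":0,"wz":0,"claw":0},{"dx":0,"dy":0,"dz":0.002,"wx":0,"wy":0,"wz":0,"claw":0},{"dx":0,"dy":0,"dz":0.002,"wx":0,"wy":0,"wz":0,"claw":0}])

```text
clock: 15.15
tool_pos: [0.6119, -0.1167, 0.2112]
eef_rot: [0.915, 0.404, 0.0, -0.0]
contact_force: [0.3, 0.2, -0.4]
opening: 0.132
```

```bash
python3 -c "
from h import *
show(r.get_state())"
```

```text
t 15.15 pos [ 0.6119 -0.1167  0.2112] yaw_y -42.28 F [ 0.3  0.2 -0.4] M [-0.04   0.139 -0.014] op 11.6 q7 -0.32 tilt [0. 0.]
```

The mouth is around the bar with no contact, so I keep lowering.

Call:
drive_tool(commands=[{"dx":0,"dy":0,"dz":0.005,"wx":0,"wy":0,"wz":0,"claw":0},{"dx":0,"dy":0,"dz":0.005,"wx":0,"wy":0,"wz":0,"claw":0},{"dx":0,"dy":0,"dz":0.005,"wx":0,"wy":0,"wz":0,"claw":0},{"dx":0,"dy":0,"dz":0.005,"wx":0,"wy":0,"wz":0,"claw":0},{"dx":0,"dy":0,"dz":0.004,"wx":0,"wy":0,"wz":0,"claw":0}])

```text
clock: 15.65
tool_pos: [0.6117, -0.1167, 0.1868]
eef_rot: [0.915, 0.404, -0.0, -0.0]
contact_force: [-0.7, 0.0, -2.1]
opening: 0.134
```

Call:
drive_tool(commands=[{"dx":0,"dy":0,"dz":0.005,"wx":0,"wy":0,"wz":0,"claw":0},{"dx":0,"dy":0,"dz":0.005,"wx":0,"wy":0,"wz":0,"claw":0},{"dx":0,"dy":0,"dz":0.005,"wx":0,"wy":0,"wz":0,"claw":0},{"dx":0,"dy":0,"dz":0.005,"wx":0,"wy":0,"wz":0,"claw":0},{"dx":0,"dy":0,"dz":0.003,"wx":0,"wy":0,"wz":0,"claw":0},{"dx":0,"dy":0,"dz":0,"wx":0,"wy":0,"wz":0,"claw":0}])

```text
clock: 16.25
tool_pos: [0.6116, -0.1166, 0.1639]
eef_rot: [0.915, 0.404, -0.0, -0.0]
contact_force: [0.2, 0.2, -1.1]
opening: 0.133
```

```bash
python3 -c "
from h import *
show(r.get_state())"
```

```text
t 16.25 pos [ 0.6116 -0.1166  0.1639] yaw_y -42.28 F [ 0.2  0.2 -1.1] M [-0.047  0.088  0.01 ] op 11.7 q7 -0.3 tilt [-0.001  0.   ]
```

5.4 mm remain by calculation. I take the last part in small steps, watching the force.

Call:
drive_tool(commands=[{"dx":0,"dy":0,"dz":0.0015,"wx":0,"wy":0,"wz":0,"claw":0},{"dx":0,"dy":0,"dz":0.0015,"wx":0,"wy":0,"wz":0,"claw":0},{"dx":0,"dy":0,"dz":0.001,"wx":0,"wy":0,"wz":0,"claw":0},{"dx":0,"dy":0,"dz":0.0005,"wx":0,"wy":0,"wz":0,"claw":0},{"dx":0,"dy":0,"dz":0,"wx":0,"wy":0,"wz":0,"claw":0}])

```text
clock: 16.75
tool_pos: [0.6118, -0.1167, 0.1598]
eef_rot: [0.915, 0.404, -0.0, -0.0]
contact_force: [1.1, 0.6, -2.0]
opening: 0.137
```

Call:
drive_tool(commands=[{"dx":0,"dy":0,"dz":0.0005,"wx":0,"wy":0,"wz":0,"claw":0},{"dx":0,"dy":0,"dz":0,"wx":0,"wy":0,"wz":0,"claw":0}])

```text
clock: 16.95
tool_pos: [0.6118, -0.1167, 0.1594]
eef_rot: [0.915, 0.404, 0.0, -0.0]
contact_force: [-0.0, 0.7, -0.7]
opening: 0.134
```

Call:
drive_tool(commands=[{"dx":0,"dy":0,"dz":0.0005,"wx":0,"wy":0,"wz":0,"claw":0},{"dx":0,"dy":0,"dz":0,"wx":0,"wy":0,"wz":0,"claw":0}])

```text
clock: 17.15
tool_pos: [0.6118, -0.1167, 0.1589]
eef_rot: [0.915, 0.404, -0.0, -0.0]
contact_force: [-0.7, -1.7, -1.0]
opening: 0.131
```

Call:
drive_tool(commands=[{"dx":0,"dy":0,"dz":0.0004,"wx":0,"wy":0,"wz":0,"claw":0},{"dx":0,"dy":0,"dz":0,"wx":0,"wy":0,"wz":0,"claw":0}])

```text
clock: 17.35
tool_pos: [0.6119, -0.1167, 0.1587]
eef_rot: [0.915, 0.404, 0.0, 0.0]
contact_force: [-0.4, -0.7, -0.3]
opening: 0.131
```

Call:
drive_tool(commands=[{"dx":0,"dy":0,"dz":0.0004,"wx":0,"wy":0,"wz":0,"claw":0},{"dx":0,"dy":0,"dz":0,"wx":0,"wy":0,"wz":0,"claw":0}])

```text
clock: 17.55
tool_pos: [0.612, -0.1169, 0.1586]
eef_rot: [0.915, 0.404, 0.0, 0.0]
contact_force: [-0.4, 0.4, 3.1]
opening: 0.132
```

It touches the collar with about 4 N, at the height I expected. I let go and lift clear.

Call:
drive_tool(commands=[{"dx":0,"dy":0,"dz":0,"wx":0,"wy":0,"wz":0,"claw":0.16},{"dx":0,"dy":0,"dz":0,"wx":0,"wy":0,"wz":0,"claw":0.25},{"dx":0,"dy":0,"dz":0,"wx":0,"wy":0,"wz":0,"claw":0.35},{"dx":0,"dy":0,"dz":0,"wx":0,"wy":0,"wz":0,"claw":0.35},{"dx":0,"dy":0,"dz":-0.01,"wx":0,"wy":0,"wz":0,"claw":0.35},{"dx":0,"dy":0,"dz":-0.03,"wx":0,"wy":0,"wz":0,"claw":0.35},{"dx":0,"dy":0,"dz":-0.04,"wx":0,"wy":0,"wz":0,"claw":0.35},{"dx":0,"dy":0,"dz":-0.04,"wx":0,"wy":0,"wz":0,"claw":0.35},{"dx":0,"dy":0,"dz":0,"wx":0,"wy":0,"wz":0,"claw":0.35},{"dx":0,"dy":0,"dz":0,"wx":0,"wy":0,"wz":0,"claw":0.35},{"dx":0,"dy":0,"dz":0,"wx":0,"wy":0,"wz":0,"claw":0.35}])

```text
clock: 18.65
tool_pos: [0.6111, -0.1162, 0.2772]
eef_rot: [0.915, 0.405, -0.001, -0.001]
contact_force: [-0.2, 0.1, -0.7]
opening: 0.346
```

Run:
```python
from h import *
st,s=wsnap('w5'); show(st)
print('proj rib top, cup top, collar',[np.round(proj(s,np.array([.612,-.117,z])),1) for z in(.17,.142,.076)])
save('w5.png',cv2.resize(s['color'][110:290,150:390],(800,600),interpolation=cv2.INTER_CUBIC))
```

```text
t 18.65 pos [ 0.6111 -0.1162  0.2772] yaw_y -42.27 F [-0.2  0.1 -0.7] M [-0.078  0.119  0.011] op 30.5 q7 -0.35 tilt [-0.002  0.001]
proj rib top, cup top, collar [array([264.1, 197.8]), array([264. , 187.1]), array([263.6, 168.3])]
```

View pics/w5.png

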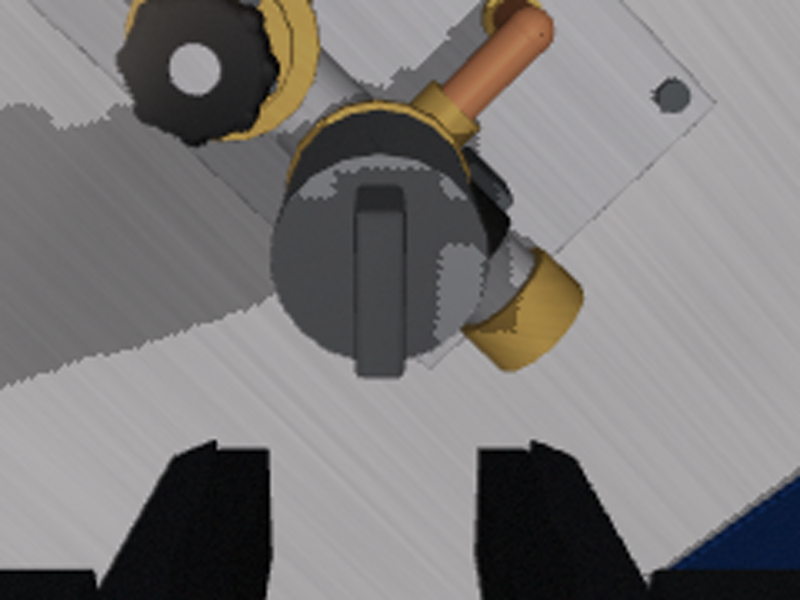

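The cover stands square on the collar. Its top is centred at (380,257), exactly where the model puts it, with an even brass ring showing around its foot.

```bash
python3 -c "
from h import *
print(r.finish_job())"
```

```text
the job is handed in; nothing more can be done
None
```

The tee-bar valve is shut finger-tight, the grey cover stands on its collar, and I handed the job in at about 19 s. No verdict is reported.

- **Valve:** I found the tee-bar valve at the end of the row, at (0.612, -0.117). With the grip limited to 15 N, I turned it clockwise about 0.7 rad until it met the seat. Three readings over 0.6 s of holding gave 0.34 to 0.46 N m, and the highest reading was 0.46. On the first grip the jaws stopped at 15 mm with 5.5 N upward, probably a fingertip on the hub. I regripped 3 mm higher, where the jaws closed on the bar at 12 mm.
- **Cover:** I lowered the cover over the valve with no contact until it met the collar at about 4 N, at the computed height. The last wrist picture shows it upright, with its top where the calibration predicts for the valve's axis. The gripper was open and clear above it.
- **Not checked:** I took no final picture of the loose objects or of all four wheel valves. I saw no contact readings on the moves past them.

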